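# Load a tube rack into the reader's lane

### The arm

A 6-joint arm with a two-finger parallel gripper is mounted at the origin on a cart in front of the work surface, level with it; the furniture and walls round the work are solid. World frame = base frame: x ahead of the robot, y to its left, z up, the work surface at z = 0. Lengths are in m, angles in rad, forces in N, time in s.
With the tool pointing down it reaches from about 0.425 to 1.125 m from the base axis. Payload 14.9 kg.
Tool frame: the origin (TCP) lies at the very end of the fingers, on their centre line; the grasp point (between the pads) lies 19 mm behind it (hold_point_z is the z of the grasp point in the tool frame, in m); z points along the fingers, y is the line along which they close (so a half turn about z gives the same grasp; the last joint's range is limited). The gripper opens to 91 mm and grips with 3 to 60 N. Pads are 32 mm wide; open, the fingers measure 118 mm over their backs; the gripper's body (76 mm by 178 mm) begins 60 mm behind the grasp point.
Start: joints at [1.268, 0.379, 1.734, -0, 1.028, -0.033], TCP at [0.187, 0.675, 0.214] pointing down, gripper open.
Joint ranges: [-2.77, 2.77], [-0.74, 2.19], [0, 2.66], [-1.06, 4.2], [0.31, 2.87], [-3.08, 3.08]. Speed limits (rad/s): [1.89, 1.89, 2.39, 3.14, 3.14, 3.14].

### API

Orientations are given as a unit quaternion [w, x, y, z].
In Python, from bench import move_pose, move_l, movej, open_jaws, grasp, hold, ik, sense, get_image, IKError, close_job, hold_point_z gives the robot as it stands. The module is installed in compiled form; this text tells all that it offers. Calls block until the motion is done:
- move_pose(position, orientation): joint-space move of the TCP to a pose.
- move_l(position, rotation=None, v=0.15): straight line of the TCP; rotation=None keeps the orientation; v is the mean speed in m/s.
- movej(angles): joint-space move.
- open_jaws() and grasp(strength=None): open the fingers fully, or close them until they stop; strength is the grip in N (None keeps the last).
- hold(seconds).
- ik(position, orientation): joint angles nearest the present ones, or None.
- sense(): the state.
- get_image(name): name is "scene" or "top" or "wrist"; returns a dict with "frame" (420x560x3 uint8, red, green, blue), "K" (3x3 intrinsics, pixels), "R" (3x3) and "t" (3): a world point X has camera coordinates R X + t; the wrist camera has in their place "hand_eye" (4x4, takes a point from camera to tool coordinates, whose origin is the TCP and whose axes are the flange's). Camera axes: x right, y down, z forward; pixel columns grow to the right and rows downward; lengths in m; the calibration is good to about 2 mm. A picture is of the moment at which its call begins: read the wrist's pose just before it. There is no depth.
A pose or a line that the arm cannot do raises IKError and nothing moves.
- close_job(): hands the job in; it is judged then, once.
The state is a dict: "time": time; "qpos": joint angles; "qvel": joint speeds; "tau": joint torques, N m; "tcp_pos": TCP position; "eef_rot": TCP orientation; "force": force on the tool from outside, world axes, zero at the start; "torque": the same for the moment, N m; "opening": opening from 0.0 (shut) to 1.0 (fully open); "gripper_force": force on a finger pad.
Only numpy, scipy, OpenCV 4.12 (cv2) and the standard library are available. Lean on these libraries where they do the work, as an engineer would, in place of code of your own. Each camera call takes 0.05 s, during which the arm holds its last target. There are 200 camera calls.

### The job

Without gripping or lifting anything, use the fingertips to line the teal tube rack up with the lane of the loading dock and push it down the lane until it is fully home against the stop block, with neither the rack nor the fingers touching either guide rail, whose clipped-on sensor heads are already aligned. Then push the retaining bolt by its upright post all the way across the lane mouth behind the rack. Leave the bottles and the beaker where they stand.

Things in the scene. Friction and masses are not known exactly. Their poses are not given: they have to be found in the camera images.
- dock: loading dock, fixed to the bench: steel plate 150 x 474 mm, 3 mm thick, with a clear apron and a lane between two guide rails up to a stop block. Origin: on the bench under the middle of the lane mouth. y runs along the lane: +y is the apron side (plate to y = +240 mm), the rack goes in along -y; +x is the bolt's side; z up. The lane is 78 mm wide (x = -39 to +39), rails from y = -8 to -179
- stop_face (a point): middle of the flat face of the grey stop block (118 mm wide, 53 mm high) that closes the lane, at dock x = 0, y = -179 mm, 17 mm above the bench; the rack's leading end rests on this face when fully home
- near_rail: guide rail on the -x side of the lane: straight aluminium bar 12 mm wide, 171 mm long, top 25 mm above the bench, with small black sensor heads clipped outside (tops 31 mm above the bench, to 18 mm from the rail's middle line). Origin: on the plate, on the rail's middle line, level with the mouth (dock x = -45, y = 0, z = 3 mm)
- far_rail: the same guide rail, mirrored, on the +x (bolt) side of the lane (dock x = +45, y = 0, z = 3 mm)
- rack: teal rack holding small capped tubes, 62 mm wide (x), 178 long (y), 44 high with caps, upright walls with a rim 1 mm proud at 27 to 30 mm; 0.2 to 0.33 kg, slides on the plate. Origin: centre of the underside. Starts on the apron, askew and up to 22 mm to one side, its y roughly along the dock's y. Home, its origin is at dock x = 0, y = -90 mm, its trailing end 1 mm inside the mouth
- plunger (a joint): sprung steel plunger in the middle of the stop face, 17 mm above the bench; 0 = out (8 mm proud of the face), 0.008 = pressed flush by the rack; at most about 0.4 N, less than the rack's friction
- bolt (a joint): retaining bolt, a flat steel bar (top 19 mm above the bench) sliding along the dock's -x in an open-topped guide (20 mm high, dock x = +54 to +164, y = -3 to +17 mm) just outside the mouth. 0 = drawn back, 0.078 m = fully across the mouth, its end stop; about 1 N of friction, stays where it is left. Shut, it stands 3 mm behind a rack that is home
- bolt_post (a point): top centre of the bolt's upright post: round, 15 mm thick with a 19 mm cap, standing from the bar's top to 53.5 mm above the bench; at dock x = +120 mm, y = +7 mm with the bolt drawn back, x = +42 mm with it shut. Push its outer (+x) side towards -x
- green_bottle: small bottle with a green cap, 33 mm wide and 66 mm high, a bystander beside the apron; origin under its centre
- wide_bottle: squat bottle with a blue cap, 47 mm wide and 70 mm high, a bystander behind the bolt; origin under its centre
- beaker: empty 50 mm beaker, 66 mm high, a bystander; origin under its centre
Things that resemble listed ones, but are neither listed nor needed, are in the scene too. Several things have the shape of the rack; the one meant has the colours described above.

How it is judged:
By the outcome, as a careful person would: the job done as asked, in the order asked, and still so for the second after the job is handed in, with the robot touching nothing.
It also fails if it takes over 72 s, if anything falls off the work surface, if the arm or the gripper's body presses on something with over 40 N, if the wrist force passes 120 N, or if a joint passes its speed limit or range.

## Working session

There is one attempt and no reset: what is moved stays moved. The work goes in short steps, each a Python script; the robot and the scene stay as the last script left them, time stands still between calls to the robot, and variables do not carry over. Pictures are saved under pics/ and viewed, at most 10 in all, crops included, and the job is handed in when it is done.

```bash
mkdir -p pics; python3 - <<'E'
from bench import *
import cv2,numpy as np,pickle
s=sense();print(s['tcp_pos'],s['eef_rot'],s['time'])
d={n:get_image(n) for n in("scene","top")}
pickle.dump(d,open('i0.pkl','wb'))
for n in d:
    f=d[n]['frame'];cv2.imwrite(f'pics/{n}0.png',cv2.resize(f[...,::-1],(800,600),interpolation=cv2.INTER_CUBIC));print(n,d[n]['K'],d[n]['R'],d[n]['t'])
E
```

```text
[0.18644433 0.67430304 0.21328655] [-7.57409645e-05  1.34453208e-01  9.90919795e-01 -5.38484758e-04] 0.0
scene [[468.76595892   0.         280.44574056]
 [  0.         468.76595892 216.16381577]
 [  0.           0.           1.        ]] [[-0.74770287 -0.66382923  0.01646724]
 [-0.30654961  0.32307115 -0.89535041]
 [ 0.58903968 -0.6745041  -0.44505782]] [0.3681817  0.28109119 0.5641252 ]
top [[458.91917177   0.         290.01199299]
 [  0.         458.91917177 203.81232338]
 [  0.           0.           1.        ]] [[-0.00855102 -0.99992921 -0.00827326]
 [-0.99008152  0.0096265  -0.14016391]
 [ 0.14023363  0.00699266 -0.99009375]] [-0.11257963  0.6015351   1.14992443]
```

View pics/top0.png

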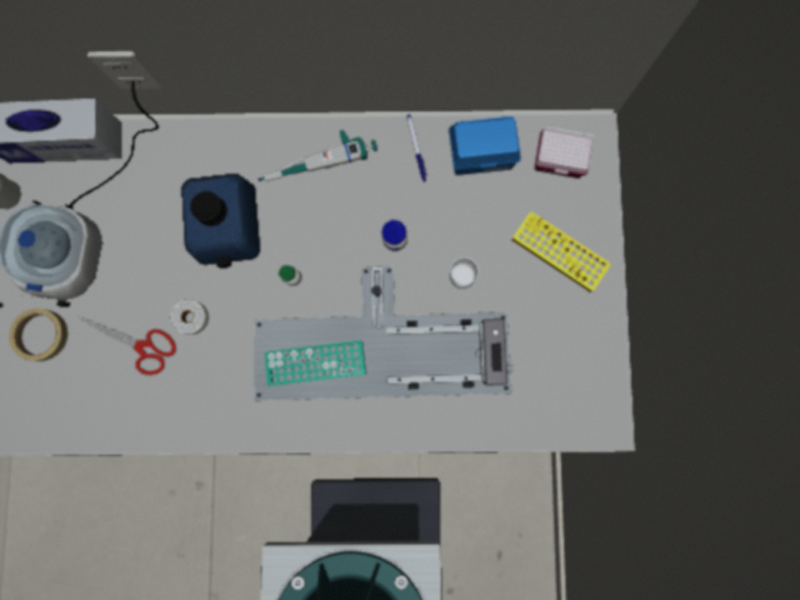

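View pics/scene0.png

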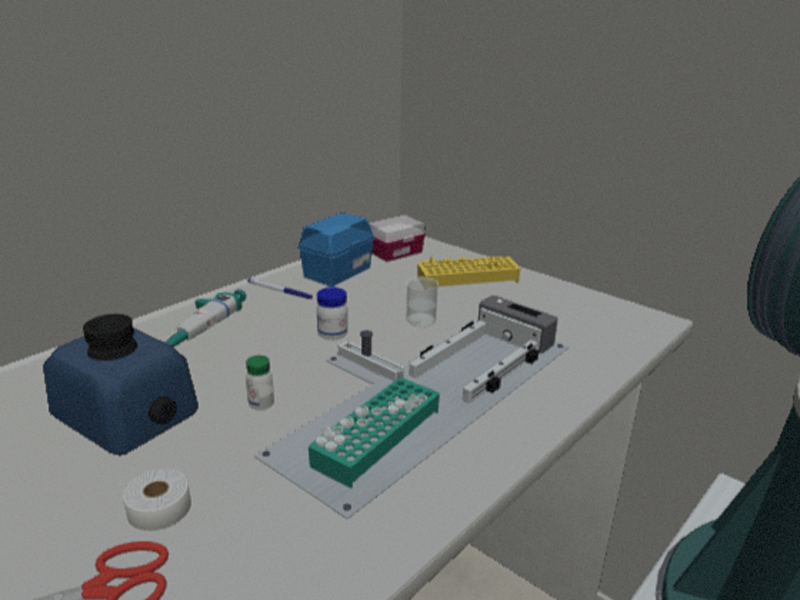

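The top view (800 px) shows the plate spanning (255,320)–(510,395), with the teal rack at (315,363), slightly askew. The rails run from x=387 to 480, the stop block is at (494,352), and the bolt post is at (376,291). Dock +x points roughly along world +x and dock +y roughly along world +y. Next I'll get coarse numbers and take a wrist view from above.

```bash
cat > h.py <<'E'
from bench import *
import cv2,numpy as np,pickle
from scipy.spatial.transform import Rotation as Ro
def Rq(q): return Ro.from_quat([q[1],q[2],q[3],q[0]]).as_matrix()
def cam(im,s=None):
    if 'R' in im: return np.array(im['K']),np.array(im['R']),np.array(im['t'])
    T=np.eye(4);T[:3,:3]=Rq(s['eef_rot']);T[:3,3]=s['tcp_pos'];M=np.linalg.inv(T@np.array(im['hand_eye']))
    return np.array(im['K']),M[:3,:3],M[:3,3]
def ray(c,uv,z):
    K,R,t=c;uv=np.atleast_2d(uv).astype(float);d=np.c_[uv,np.ones(len(uv))]@np.linalg.inv(K).T@R
    o=-R.T@t;return o+d*((z-o[2])/d[:,2])[:,None]
def proj(c,P):
    K,R,t=c;p=(np.atleast_2d(P)@R.T+t)@K.T;return p[:,:2]/p[:,2:]
def down(yaw): # tool x -> -(cos,sin), tool y -> (-sin,cos), z down
    a=yaw+np.pi/2;return np.array([0,np.cos(a),np.sin(a),0]) # tool y at angle 'a'
def teal(f):
    h=cv2.cvtColor(f,cv2.COLOR_RGB2HSV);m=cv2.inRange(h,(75,110,50),(95,255,255))
    m=cv2.morphologyEx(m,cv2.MORPH_CLOSE,np.ones((9,9)))
    cs,_=cv2.findContours(m,0,2);return max(cs,key=cv2.contourArea)[:,0]
def wimg():
    s=sense();im=get_image('wrist');return im['frame'],cam(im,s),s
E
python3 - <<'E'
from h import *
d=pickle.load(open('i0.pkl','rb'));c=cam(d['top'])
px=np.array([[257,321],[258,399],[510,391],[507,315],[387,330],[388,381],[376,291]])/800*560
for p,z in zip(px,[.003]*4+[.025]*2+[.0535]): print(p,ray(c,p,z)[0].round(3))
k=teal(d['top']['frame']);P=ray(c,k,.030)[:,:2].astype(np.float32)
print(cv2.minAreaRect(P*1000))
grasp(10)
q=down(0.0)
for x,y,z in[(.52,.02,.36),(.5,.02,.36),(.52,.02,.32)]:
    if ik([x,y,z],q) is not None: move_pose([x,y,z],q);break
f,cc,s=wimg();print(s['time'],s['tcp_pos'],s['eef_rot'],cc)
pickle.dump((f,cc),open('w1.pkl','wb'));cv2.imwrite('pics/w1.png',cv2.resize(f[...,::-1],(800,600),interpolation=cv2.INTER_CUBIC))
E
```

```text
[179.9 224.7] [0.553 0.177 0.003]
[180.6 279.3] [0.409 0.171 0.003]
[357.  273.7] [ 0.419 -0.292  0.003]
[354.9 220.5] [ 0.559 -0.29   0.003]
[270.9 231. ] [ 0.532 -0.067  0.025]
[271.6 266.7] [ 0.439 -0.069  0.025]
[263.2 203.7] [ 0.6   -0.049  0.054]
((473.6607971191406, 64.06858825683594), (60.48985290527344, 177.68804931640625), 6.407365798950195)
4.1167 [0.52002445 0.02048076 0.35986562] [-1.18595502e-04 -2.75337390e-04  9.99999954e-01  5.13486835e-05] (array([[360.56671854,   0.        , 281.74624451],
       [  0.        , 360.56671854, 206.54026373],
       [  0.        ,   0.        ,   1.        ]]), array([[-1.13317122e-03,  9.99999318e-01,  2.83780304e-04],
       [ 9.59376761e-01,  1.00707695e-03,  2.82126243e-01],
       [ 2.82125764e-01,  5.91949568e-04, -9.59377247e-01]]), array([-0.02038257, -0.57184718,  0.38491592]))
```

View pics/w1.png

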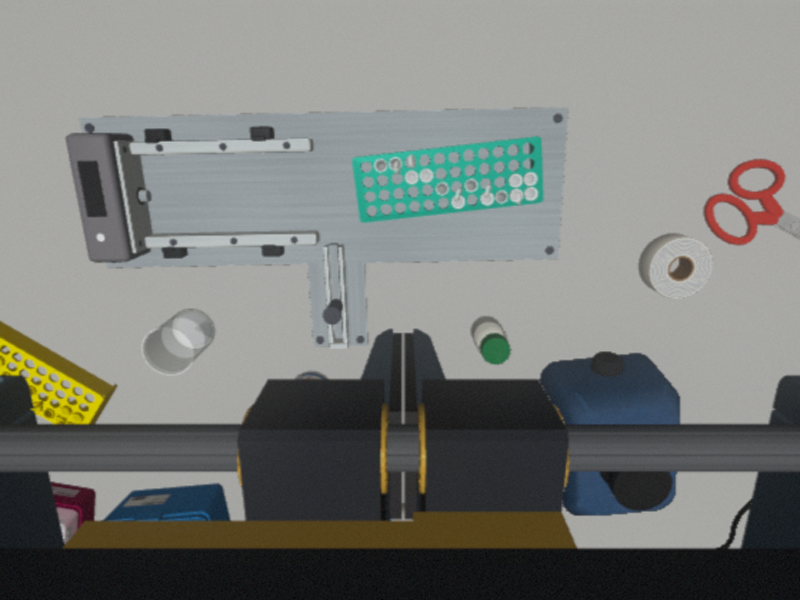

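The wrist view (800 px) shows the whole dock: near rail (131–312,146), far rail (147–317,240), stop block at (100,197), rack corners (354,157) (540,138) (543,201) (361,221), post (332,312), and green bottle cap (495,348). Next I'll fit the rails in this view.

```bash
python3 - <<'E'
from h import *
f,c=pickle.load(open('w1.pkl','rb'))
g=cv2.cvtColor(f,cv2.COLOR_RGB2GRAY)
print('rail',g[97:107,180],g[162:174,180],'plate',g[140,180])
for nm,(x0,x1,y0,y1) in dict(near=(98,217,92,112),far=(110,221,158,178)).items():
    # inner & outer edges: per-column strongest gradients of rail top
    sub=cv2.GaussianBlur(g,(3,3),0)[y0:y1,x0:x1].astype(float)
    pts=[]
    for i in range(sub.shape[1]):
        col=sub[:,i];b=np.median(col[:4].tolist()+col[-4:].tolist());w=np.clip(col-b-15,0,None)
        if w.sum()>60: pts.append([x0+i,y0+(w*np.arange(len(w))).sum()/w.sum()])
    P=ray(c,pts,.025)[:,:2]
    v=cv2.fitLine(P.astype(np.float32),cv2.DIST_HUBER,0,1e-4,1e-4).ravel()
    v[:2]*=np.sign(v[1]);print(nm,len(P),'yaw',-np.degrees(np.arctan2(v[0],v[1])),'x at y=-.07',v[2]+(-.07-v[3])*v[0]/v[1],'x at -.24',v[2]+(-.24-v[3])*v[0]/v[1],'yrange',P[:,1].min(),P[:,1].max())
k=teal(f);P=ray(c,k,.030)[:,:2].astype(np.float32)*1000
r=cv2.minAreaRect(P);print(r,cv2.boxPoints(r).round(1).tolist())
# plate screws / corners
px=np.array([[557,118],[549,251],[90,127],[333,303],[495,345],[568,108],[558,260]])*.7
for p,z in zip(px,[.003,.003,.003,.0535,.066,.003,.003]):print(ray(c,p,z)[0].round(4))
E
```

```text
rail [ 65  92 178 189 189 189 192 189 174 146] [120 121 172 185 189 191 189 193 189 170 137 158] plate 156
near 105 yaw 1.2443964 x at y=-.07 0.44069093 x at -.24 0.4443837 yrange -0.22680433488398172 -0.06895760232885366
far 95 yaw 1.261786 x at y=-.07 0.5301602 x at -.24 0.5339046 yrange -0.22262840816991603 -0.06787124781179485
((472.93719482421875, 64.24589538574219), (61.628265380859375, 177.81051635742188), 6.391269207000732) [[432.3999938964844, 149.1999969482422], [452.20001220703125, -27.5], [513.5, -20.700000762939453], [493.70001220703125, 156.0]]
[0.416  0.1707 0.003 ]
[0.5472 0.1736 0.003 ]
[ 0.4248 -0.2835  0.003 ]
[ 0.5884 -0.0464  0.0535]
[0.6269 0.1106 0.066 ]
[0.4069 0.1805 0.003 ]
[0.5567 0.1838 0.003 ]
```

```bash
cat >> h.py <<'E'
PSI=np.radians(1.25);O=np.array([.4855,-.0585]);A=np.array([[np.cos(PSI),-np.sin(PSI)],[np.sin(PSI),np.cos(PSI)]])
Q=down(PSI)
def W(x,y,z): return [*(O+A@np.array([x,y])/1000),z/1000]
def D(p): return (np.asarray(p)[...,:2]-O)@A*1000
def rack(name='wrist'):
    if name=='wrist': f,c,s=wimg()
    else: im=get_image(name);f,c=im['frame'],cam(im)
    P=D(ray(c,teal(f),.030)).astype(np.float32);b=cv2.boxPoints(cv2.minAreaRect(P))
    b=b[np.argsort(b[:,1])];l,t=b[:2].mean(0),b[2:].mean(0)
    print(name,'lead',l.round(1),'trail',t.round(1),'yaw',round(-np.degrees(np.arctan2(*(t-l))),2),'size',np.linalg.norm(b[0]-b[1]).round(1),np.linalg.norm(t-l).round(1));return f
def F(): s=sense();print('F',(A.T@np.array(s['force'])[:2]).round(2),round(float(s['force'][2]),2),'tcp',D(s['tcp_pos']).round(1),'t',round(s['time'],2))
E
python3 - <<'E'
from h import *
y=145
x0=next(x for x in(-65,-64,-63,-62) if ik(W(x,y,12),Q) is not None and ik(W(x,y,60),Q) is not None);print(x0)
F();move_pose(W(x0,y,90),Q);move_l(W(x0,y,12),v=.12);F()
move_l(W(-47,y,12),v=.05);F()
move_l(W(-57,y,12),v=.1);move_l(W(-57,y,90),v=.2)
move_pose(W(30,120,300),Q);f=rack();F()
cv2.imwrite('pics/w2.png',cv2.resize(f[...,::-1],(800,600)))
E
```

```text
-65
F [0.05 0.07] -0.3 tcp [36.3 78.2] t 4.17
F [-0.64  0.25] 0.97 tcp [-64.4 145. ] t 6.1
F [-0.   -0.71] -0.03 tcp [-46.6 145. ] t 6.61
wrist lead [ 8.  32.3] trail [  1.4 210. ] yaw 2.14 size 62.1 177.9
F [-0.73 -0.11] -0.1 tcp [ 28.7 120.1] t 8.36
```

View pics/w2.png

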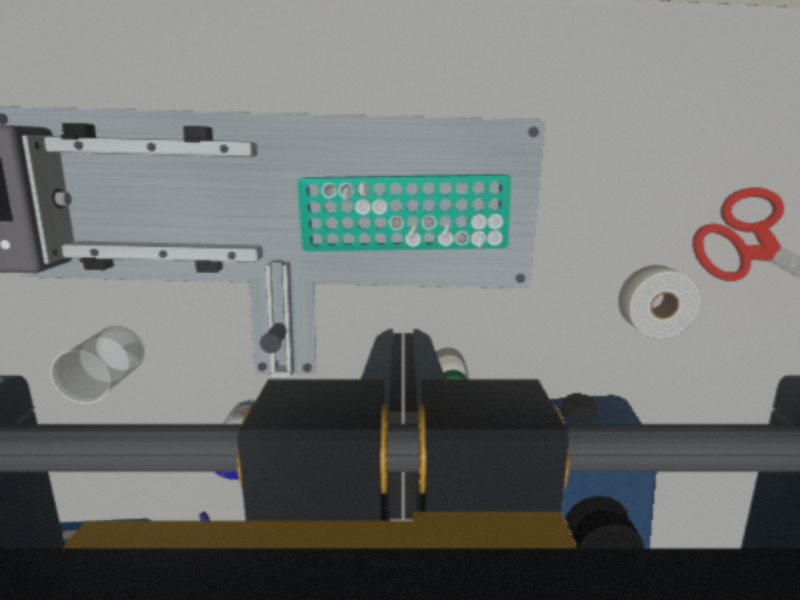

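The wrist view shows the rack nearly straight (corners (300,179) to (509,248)), with its leading end 8 mm toward the bolt side. I'll give it a corrective push from +x near the lead end.

```bash
python3 - <<'E'
from h import *
y=76
move_pose(W(62,y,90),Q);move_l(W(62,y,12),v=.15);F()
move_l(W(47.5,y,12),v=.025);F()
move_l(W(58,y,12),v=.1);move_l(W(58,y,90),v=.2)
move_pose(W(30,180,250),Q);f=rack();F()
E
```

```text
F [1.02 0.1 ] 0.92 tcp [62.7 76.1] t 9.9
F [1.15 0.38] 2.26 tcp [47.7 76. ] t 10.63
wrist lead [-0.4 32.5] trail [ -1.7 210.7] yaw 0.42 size 62.2 178.1
F [ 1.02 -0.3 ] -0.28 tcp [ 29.4 179.3] t 12.28
```

```bash
python3 - <<'E'
from h import *
move_pose(W(-1,236,70),Q);move_l(W(-1,236,12),v=.12);F()
move_l(W(-1,195,12),v=.06);F();rack('wrist');rack('top')
move_l(W(-1,205,12),v=.1);move_l(W(-1,205,70),v=.2)
move_pose(W(30,120,250),Q);rack();F()
E
```

```text
F [-0.24  0.7 ] -0.17 tcp [ -0.4 236. ] t 13.69
F [-0.25 -0.47] -0.67 tcp [ -1.1 194.3] t 14.53
wrist lead [-11.4  64.5] trail [-15. 184.] yaw 1.72 size 47.1 119.5
top lead [2.7 6.6] trail [-1.000e-01  1.212e+02] yaw 1.41 size 60.1 114.7
wrist lead [2.3 5.5] trail [ -1.7 183.6] yaw 1.28 size 61.0 178.1
F [0.49 0.13] -0.34 tcp [ 28.9 120.4] t 16.19
```

```bash
python3 - <<'E'
from h import *
move_pose(W(7,206,70),Q);move_l(W(7,206,12),v=.15)
move_l(W(7,164,12),v=.05);F()
move_l(W(7,174,12),v=.1);move_l(W(7,174,70),v=.2)
move_pose(W(30,90,250),Q);f=rack();F()
cv2.imwrite('pics/w3.png',cv2.resize(f[...,::-1],(800,600)))
E
```

```text
F [0.03 0.23] -0.87 tcp [  6.6 163.9] t 18.53
wrist lead [  1.8 -25.1] trail [ -2.1 153. ] yaw 1.27 size 62.0 178.2
F [-0.16 -0.35] -0.15 tcp [28.9 90.4] t 20.09
```

View pics/w3.png

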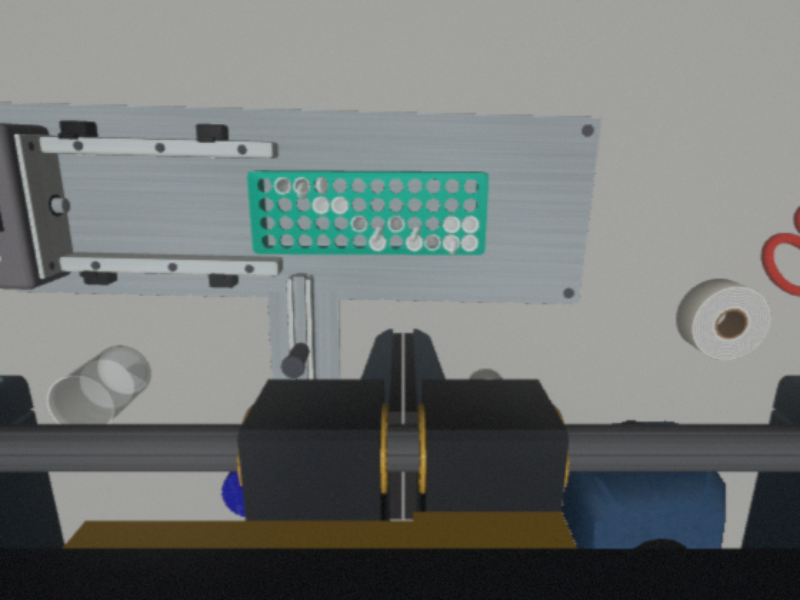

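The view shows the rack 17 mm into the lane mouth. The gap to the near rail is about 17 px (y 156→173), and it is smaller at the far rail (254→258). I'll turn the pushing face slightly so the rack straightens as it goes in.

```bash
python3 - <<'E'
from h import *
q=down(PSI-np.radians(1.7))
move_pose(W(5,176,70),q);move_l(W(5,176,12),v=.15)
move_l(W(4,130,12),v=.05);F()
move_l(W(4,140,12),v=.1);move_l(W(4,140,70),v=.2)
move_pose(W(30,60,250),Q);f=rack();F()
E
```

```text
F [-0.41 -0.73] -0.07 tcp [  3.5 130. ] t 22.51
wrist lead [ -8.  -58.7] trail [ -3.2 119.3] yaw -1.54 size 62.2 178.0
F [ 0.39 -0.83] 0.3 tcp [28.9 60.5] t 24.06
```

```bash
python3 - <<'E'
from h import *
f,c,s=wimg();rack()
cv2.imwrite('pics/w4.png',cv2.resize(f[60:230,0:400][...,::-1],(800,340),interpolation=cv2.INTER_CUBIC))
P=lambda u,v:D(ray(c,[[u,v]],.025))[0].round(1)
g=cv2.cvtColor(f,cv2.COLOR_RGB2GRAY)
for y in(-25,-45,-100,-150):
    # grey profile across lane at z=25 mm, dock x from -60..60 step 1
    X=np.arange(-60,61,1.);w=np.array([W(x,y,25) for x in X]);uv=proj(c,w).astype(np.float32)
    v=cv2.remap(g,uv[:,:1],uv[:,1:],cv2.INTER_CUBIC).ravel().astype(int)
    print(y,'near',dict(zip(X[5:32].astype(int),v[5:32])),'far',dict(zip(X[90:115].astype(int),v[90:115])))
E
```

```text
wrist lead [ -8.  -58.7] trail [ -3.1 119.3] yaw -1.56 size 62.2 178.0
-25 near {np.int64(-55): np.int64(142), np.int64(-54): np.int64(144), np.int64(-53): np.int64(144), np.int64(-52): np.int64(135), np.int64(-51): np.int64(144), np.int64(-50): np.int64(172), np.int64(-49): np.int64(180), np.int64(-48): np.int64(180), np.int64(-47): np.int64(178), np.int64(-46): np.int64(177), np.int64(-45): np.int64(175), np.int64(-44): np.int64(176), np.int64(-43): np.int64(181), np.int64(-42): np.int64(181), np.int64(-41): np.int64(172), np.int64(-40): np.int64(147), np.int64(-39): np.int64(116), np.int64(-38): np.int64(113), np.int64(-37): np.int64(115), np.int64(-36): np.int64(124), np.int64(-35): np.int64(125), np.int64(-34): np.int64(127), np.int64(-33): np.int64(124), np.int64(-32): np.int64(129), np.int64(-31): np.int64(134), np.int64(-30): np.int64(144), np.int64(-29): np.int64(158)} far {np.int64(30): np.int64(151), np.int64(31): np.int64(150), np.int64(32): np.int64(148), np.int64(33): np.int64(147), np.int64(34): np.int64(139), np.int64(35): np.int64(118), np.int64(36): np.int64(107), n
[... 4441 characters left out ...]
 np.int64(144), np.int64(31): np.int64(143), np.int64(32): np.int64(145), np.int64(33): np.int64(146), np.int64(34): np.int64(138), np.int64(35): np.int64(114), np.int64(36): np.int64(100), np.int64(37): np.int64(101), np.int64(38): np.int64(111), np.int64(39): np.int64(145), np.int64(40): np.int64(169), np.int64(41): np.int64(167), np.int64(42): np.int64(114), np.int64(43): np.int64(78), np.int64(44): np.int64(74), np.int64(45): np.int64(77), np.int64(46): np.int64(76), np.int64(47): np.int64(76), np.int64(48): np.int64(91), np.int64(49): np.int64(127), np.int64(50): np.int64(93), np.int64(51): np.int64(51), np.int64(52): np.int64(41), np.int64(53): np.int64(45), np.int64(54): np.int64(48)}
```

View pics/w4.png

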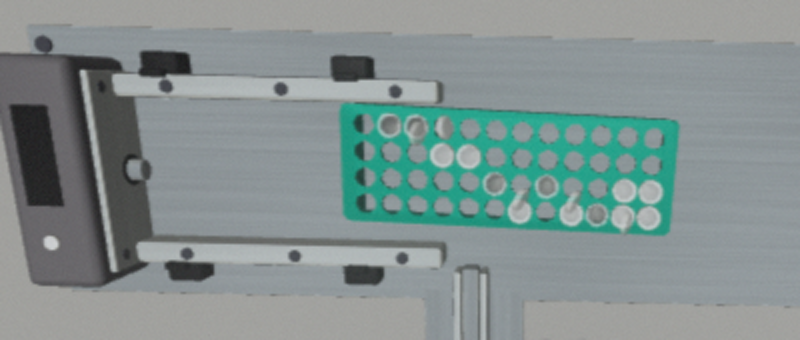

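The crop shows the leading end in the lane with only about 1 mm to the near rail, so there is no contact (rail edge y≈102, rack edge ≈104). The lane centre is at x≈-0.4. I'll push the rack's -x side towards +x just outside the mouth, which moves the whole rack back and turns it straight.

```bash
python3 - <<'E'
from h import *
y=14
x0=next(x for x in(-62,-61,-60,-59) if ik(W(x,y,12),Q) is not None);print(x0)
move_pose(W(x0,y,90),Q);move_l(W(x0,y,12),v=.15)
move_l(W(-48.5,y,12),v=.025);F()
move_l(W(-58,y,12),v=.1);move_l(W(-58,y,90),v=.2)
move_pose(W(30,60,250),Q);rack();F()
E
```

```text
-62
F [-0.03  0.28] -0.57 tcp [-48.3  14. ] t 26.3
wrist lead [  0.1 -58.2] trail [  1.9 119.9] yaw -0.59 size 62.3 178.0
F [0.02 1.14] -0.39 tcp [28.3 59.7] t 27.92
```

```bash
python3 - <<'E'
from h import *
q=down(PSI-np.radians(.6))
move_pose(W(4,142,70),q);move_l(W(4,142,12),v=.15)
move_l(W(4,94,12),v=.05);F()
move_l(W(4,102,12),v=.1);move_l(W(4,102,70),v=.2)
move_pose(W(30,30,250),Q);rack();F()
E
```

```text
F [-0.29 -0.3 ] 0.52 tcp [ 3.9 93.4] t 30.38
wrist lead [  1.6 -95.3] trail [ 1.9 82.8] yaw -0.07 size 62.4 178.1
F [-0.2 -0.3] 0.07 tcp [28.8 30.5] t 31.92
```

```bash
python3 - <<'E'
from h import *
q=down(PSI-np.radians(.9))
move_pose(W(6,105,70),q);move_l(W(6,105,12),v=.15)
move_l(W(6,56,12),v=.05);F()
move_l(W(6,64,12),v=.1);move_l(W(6,64,70),v=.2)
move_pose(W(30,0,250),Q);rack();F()
E
```

```text
F [0.29 0.06] -0.15 tcp [ 6.  55.5] t 34.39
wrist lead [  -0.4 -133.2] trail [ 1.6 44.8] yaw -0.66 size 62.2 178.0
F [0.32 0.34] 0.33 tcp [28.8  0.6] t 35.92
```

```bash
python3 - <<'E'
from h import *
q=down(PSI-np.radians(.6))
move_pose(W(4,67,70),q);move_l(W(4,67,12),v=.15)
move_l(W(4,15,12),v=.05);F()
y=15
while y>5:
    y-=1;move_l(W(4,y,12),v=.04);fy=(A.T@np.array(sense()['force'])[:2])[1]
    if fy>8:break
F();print(y)
move_l(W(4,y+12,12),v=.1);move_l(W(4,y+12,90),v=.2)
move_pose(W(40,-30,250),Q);f=rack();F()
cv2.imwrite('pics/w5.png',cv2.resize(f[50:230,0:450][...,::-1],(800,320),interpolation=cv2.INTER_CUBIC))
E
```

```text
F [-0.86  0.16] 0.0 tcp [ 3.9 14.4] t 38.45
F [ 0.4  10.66] 0.99 tcp [3.9 9.5] t 39.95
9
wrist lead [   1.5 -179.5] trail [ 1.5 -0.8] yaw 0.0 size 62.2 178.7
F [-0.15  0.04] -0.24 tcp [ 39.  -29.7] t 41.53
```

View pics/w5.png

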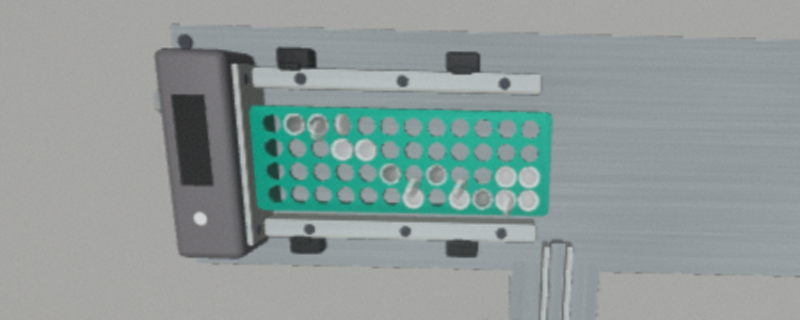

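The rack is home against the stop, with clear gaps to both rails (rack rows 107–214, rails at 93 and 221). Now the bolt.

```bash
python3 - <<'E'
from h import *
d=pickle.load(open('i0.pkl','rb'));print('bottle',D(ray(cam(d['top']),[[394*.7,232*.7]],.07)))
move_pose(W(153,7,110),Q);move_l(W(153,7,34),v=.12);F()
move_l(W(72,7,34),v=.07);F()
x=72
while x>61:
    x-=1;move_l(W(x,7,34),v=.04);fx=(A.T@np.array(sense()['force'])[:2])[0]
    if fx>8:break
F();print(x)
move_l(W(x+12,7,34),v=.1);move_l(W(x+12,7,110),v=.2)
move_pose(W(60,0,260),Q);f=rack();F()
cv2.imwrite('pics/w6.png',cv2.resize(f[...,::-1],(800,600),interpolation=cv2.INTER_CUBIC))
E
```

```text
bottle [[218.20749528 -28.94834984]]
F [0.16 0.33] -0.58 tcp [153.4   6.9] t 43.08
F [0.2  0.59] -0.29 tcp [72.2  7. ] t 44.38
F [9.27 1.02] -4.02 tcp [67.5  6.9] t 45.88
66
wrist lead [   1.3 -179.7] trail [ 1.7 -1. ] yaw -0.12 size 62.0 178.6
F [ 0.08 -0.42] 0.24 tcp [59.2  0.1] t 47.38
```

View pics/w6.png

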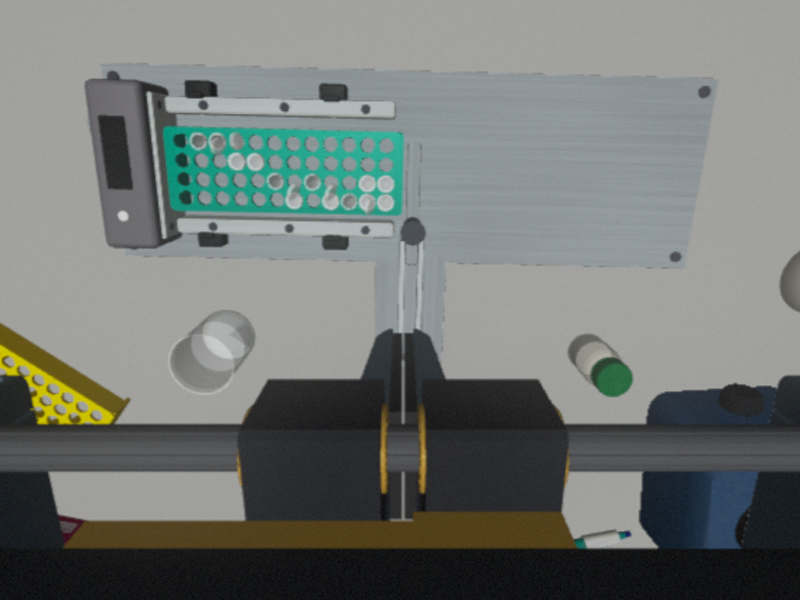

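The bolt bar now crosses the mouth, from (415,143) to the post at (413,231). The post's outer side stopped at x≈51.5, which matches fully shut. The rack is home, and the beaker and green bottle are untouched.

```bash
python3 -c "
from bench import *
print(close_job())"
```

```text
the job is handed in; nothing more can be done
None
```

The rack is fully home against the stop and the bolt is pushed all the way across behind it. I saw no contact with either rail, though the closest gap was about 1 mm. I handed the job in at about 47 s.

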